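# Set the stock tags above the consumables bins

## Task

The bins have just been topped up, so bring the tag board up to date: with a fingertip, gently push over the hinged tags that are wrong, so that the tag above every full bin leans back and shows its round disc, and the tag above the nearly empty bin is folded forward with the bar on top. Only push the tags, do not pinch them, and leave the bins and everything else where they stand.

Things in the scene. Friction and masses are not known exactly. Their poses are not given: they have to be found in the camera images.
- board: Tag board, fixed: grey sheet-metal upright 436 mm long, 88 high, foot to the back. Origin on the table under the middle of the upright; own y runs along it to the left, own x from the bins through the board to the back. Four bays at own y +156, +52, -52, -156 mm, each with one bin in front and one tag on the top edge. Tags and bins stand in any order.
- tag_a_hinge (a point): Middle of the hinge of tag a, 95 mm above the table on the board's top edge, in any bay; it does not move. The hinge line runs along the board; its clip is 30 mm wide, 15 deep, and ends 6 mm above the line. The tag: white flap 58 mm wide, 4 thick, 40 long, round-beaded free edge 59 mm from the hinge, 16 g, smooth; it turns freely and falls by itself to the side past upright.
- tag_b_hinge (a point): Middle of the hinge of tag b, 95 mm above the table on the board's top edge, in any bay; it does not move. The hinge line runs along the board; its clip is 30 mm wide, 15 deep, and ends 6 mm above the line. The tag: white flap 58 mm wide, 4 thick, 40 long, round-beaded free edge 59 mm from the hinge, 16 g, smooth; it turns freely and falls by itself to the side past upright.
- tag_c_hinge (a point): Middle of the hinge of tag c, 95 mm above the table on the board's top edge, in any bay; it does not move. The hinge line runs along the board; its clip is 30 mm wide, 15 deep, and ends 6 mm above the line. The tag: white flap 58 mm wide, 4 thick, 40 long, round-beaded free edge 59 mm from the hinge, 16 g, smooth; it turns freely and falls by itself to the side past upright.
- tag_d_hinge (a point): Middle of the hinge of tag d, 95 mm above the table on the board's top edge, in any bay; it does not move. The hinge line runs along the board; its clip is 30 mm wide, 15 deep, and ends 6 mm above the line. The tag: white flap 58 mm wide, 4 thick, 40 long, round-beaded free edge 59 mm from the hinge, 16 g, smooth; it turns freely and falls by itself to the side past upright.
- tag_a (a joint): Angle of tag a: 0 upright; +0.95 leaning back on its stop (away from the bins, black disc looking to the front); -0.95 folded forward over the bin on its stop (black bar on top, disc hidden below). At a stop its free edge is 34 mm above the hinge and 48 mm behind or in front of it. Pushing the edge level across the board takes under 3 N.
- tag_b (a joint): Angle of tag b: 0 upright; +0.95 leaning back on its stop (away from the bins, black disc looking to the front); -0.95 folded forward over the bin on its stop (black bar on top, disc hidden below). At a stop its free edge is 34 mm above the hinge and 48 mm behind or in front of it. Pushing the edge level across the board takes under 3 N.
- tag_c (a joint): Angle of tag c: 0 upright; +0.95 leaning back on its stop (away from the bins, black disc looking to the front); -0.95 folded forward over the bin on its stop (black bar on top, disc hidden below). At a stop its free edge is 34 mm above the hinge and 48 mm behind or in front of it. Pushing the edge level across the board takes under 3 N.
- tag_d (a joint): Angle of tag d: 0 upright; +0.95 leaning back on its stop (away from the bins, black disc looking to the front); -0.95 folded forward over the bin on its stop (black bar on top, disc hidden below). At a stop its free edge is 34 mm above the hinge and 48 mm behind or in front of it. Pushing the edge level across the board takes under 3 N.
- tag_a_face (a point): Middle of the flap of tag a, 39 mm from its hinge; it moves with the flap. Own y along the hinge, own z from the hinge to the free edge, own x out of the face with the bar (the disc is on the -x face).
- tag_b_face (a point): Middle of the flap of tag b, 39 mm from its hinge; it moves with the flap. Own y along the hinge, own z from the hinge to the free edge, own x out of the face with the bar (the disc is on the -x face).
- tag_c_face (a point): Middle of the flap of tag c, 39 mm from its hinge; it moves with the flap. Own y along the hinge, own z from the hinge to the free edge, own x out of the face with the bar (the disc is on the -x face).
- tag_d_face (a point): Middle of the flap of tag d, 39 mm from its hinge; it moves with the flap. Own y along the hinge, own z from the hinge to the free edge, own x out of the face with the bar (the disc is on the -x face).
- bin_tubes_back (a point): Middle of the back rim of the grey open stock bin (106 deep, 98 wide, 55 mm high, loose, about 0.3 kg) that is full of test tubes (three layers). It stands in front of the board in any of the four bays, this point about 15 mm in front of the hinge of the tag that belongs to it.
- bin_dishes_back (a point): Middle of the back rim of the grey open stock bin (106 deep, 98 wide, 55 mm high, loose, about 0.3 kg) that is full of white petri dishes (three, to the rim). It stands in front of the board in any of the four bays, this point about 15 mm in front of the hinge of the tag that belongs to it.
- bin_gauze_back (a point): Middle of the back rim of the grey open stock bin (106 deep, 98 wide, 55 mm high, loose, about 0.3 kg) that is full of white gauze rolls (two and a third on top, reaching 80 mm above the table). It stands in front of the board in any of the four bays, this point about 15 mm in front of the hinge of the tag that belongs to it.
- bin_low_back (a point): Middle of the back rim of the grey open stock bin (106 deep, 98 wide, 55 mm high, loose, about 0.3 kg) that is NOT full: nearly empty, with one last test tube lying on its floor. It stands in front of the board in any of the four bays, this point about 15 mm in front of the hinge of the tag that belongs to it.
- dropper: Bystander: white dropper bottle with a red bulb, 37 mm wide, 102 mm high, standing behind the board. Origin at the centre of its underside.
- timer: Bystander: cream bench timer, 62x79x75 mm, behind the board. Origin at the centre of its underside.
- cream_jar: Bystander: white lidded porcelain jar, 63 mm wide, 86 mm high, behind the board. Origin at the centre of its underside.
- tweezers: Bystander: steel tweezers, 154 mm long, lying in front of the bins. Origin at the centre of its underside.

How it is judged:
By the outcome, as a careful person would: the job done as asked, in the order asked, and still so for the second after the job is handed in, with the robot touching nothing.
It also fails if it takes over 54 s, if anything falls off the work surface, if the arm or the gripper's body presses on something with over 40 N, if the wrist force passes 120 N, or if a joint passes its speed limit or range.

## Robot

A 7-joint arm with a two-finger parallel gripper is mounted at the origin on a cart in front of the work surface, level with it; the furniture and walls round the work are solid. World frame = base frame: x ahead of the robot, y to its left, z up, the work surface at z = 0. Lengths are in m, angles in rad, forces in N, time in s.
With the tool pointing down it reaches from about 0.35 to 0.9 m from the base axis. Payload 8.1 kg.
Tool frame: the origin (TCP) lies midway between the tips of the shut fingers; the grasp point (between the pads) lies 19 mm behind it; z points along the fingers, y is the direction in which the jaws open and shut (so a half turn about z gives the same grasp; the last joint's range is limited). The gripper opens to 92 mm and grips with 3 to 60 N. Pads are 19 mm wide; open, the fingers measure 130 mm over their backs; the gripper's body (75 mm by 190 mm) begins 47 mm behind the grasp point.
Start: joints at [1.044, 0.434, 0.025, 1.573, -0.012, 1.134, -0.075], TCP at [0.257, -0.57, 0.197] pointing down, gripper open.
Joint ranges: [-2.62, 2.62], [-0.44, 2.09], [-1.27, 1.32], [0.08, 2.57], [-1.32, 4.46], [0.12, 2], [-2.74, 2.74]. Speed limits (rad/s): [2.22, 2.22, 3.01, 3.01, 3.14, 3.14, 3.14].

## Interface

Orientations are given as a rotation vector (axis times angle).
In Python, from cell import monitor, get_image, get_calibration, workorder, look_for, masks_of gives the robot as it stands.
- The arm moves only by the shell command python3 -m crank 'ROWS' [FORCE]. ROWS is JSON, a list of rows, each a list of 3 entries, a list of its own where there are three numbers: the shift along the tool's x, y, z in cm, then the turn about the tool's z in degrees, then the closure in counts, from 0 (fully open) to 255 (shut). A call has 1 to 5 rows; each row shifts and turns the commanded pose from where the row before left it, along the tool's axes as they then stand; what a row does not reach is not made up. A row lasts 1/10 s, in which the tool goes at most 50 mm and 8.59 degrees, less where a joint would pass 70% of its speed; a pose out of reach is approached as far as the arm can. A call with a gripper value outside its range is refused whole. The fingers move at their own pace and stop on an object; FORCE is the grip in N (left out, the last holds). Time passes only in rows, so rows that do not move let the fingers close. It gives the time, the measured TCP pose, the force and the opening at its end, in the units of the state.
- monitor.observe(): the state, without advancing time (a new reading comes with each control period).
- get_image(name): name is "scene" or "side" or "wrist"; returns (picture, depth): 384x512x3 uint8, red, green, blue; 384x512 float32, m along the optical axis (not along the pixel's ray), 0 where there is no reading.
- get_calibration(name): a dict with "fx", "fy", "cx", "cy" (pixels), "D" ([k1, k2, p1, p2, k3] as OpenCV has them; the pictures are not rectified), "R" (3x3) and "t" (3): a world point X has camera coordinates R X + t. Camera axes: x right, y down, z forward; pixel columns grow to the right and rows downward; lengths in m; the calibration is good to about 2 mm. A picture is of the moment at which its call begins: read the wrist's pose just before it. get_calibration takes no time and is no camera call; for the wrist camera it gives the pose at the moment of the call.
- workorder.sign_off(): hands the job in, once; it reports no verdict.
Trained networks look in the newest picture that a camera, given by its name, has taken for a name from the list of things; names that differ only in an ending like _2 or _b are one class to them, and where a whole thing is asked for, a point or a joint stands for the part that bears it (a point fixed in the world has none). Each returns a list of dicts, best first, with "score" (0 to 1); they miss things now and then, are a little off and sometimes report something else, mostly with a low value. They report only what shows in the picture. A call takes as long as a camera call.
- look_for(label, camera): "location" ([x, y, z] in m, in world coordinates, good to about 4 mm: the middle of the surface that is visible of it).
- masks_of(label, camera): "region" (384x512 bool, what is visible of it).
The state is a dict: "clock": time; "joints": joint angles; "dq": joint speeds; "joint_efforts": joint torques, N m; "position": TCP position; "ee_rot": TCP orientation; "force": force on the tool from outside, world axes, zero at the start; "ft_torque": the same for the moment, N m; "width": opening from 0.0 (shut) to 1.0 (fully open).
Only numpy, scipy, OpenCV 4.12 (cv2) and the standard library are available. Lean on these libraries where they do the work, as an engineer would, in place of code of your own. Each camera call takes 0.05 s, during which the arm holds its last target.

## Working session

There is one attempt and no reset: what is moved stays moved. The work goes in short steps, Python scripts to look and compute and a shell command to move; the robot and the scene stay as the last step left them, time stands still between calls to the robot, and variables do not carry over. Pictures are saved under pics/ and viewed, and the job is handed in when it is done.

```bash
ls; mkdir -p pics; python3 - <<'E'
from cell import monitor, get_image, get_calibration
import cv2
s=monitor.observe(); print(s)
for n in ("scene","side","wrist"):
    im,d=get_image(n); cv2.imwrite(f"pics/{n}0.png",im[:,:,::-1])
    c=get_calibration(n); print(n,c)
E
```

```text
pics
{'clock': 0.0, 'joints': array([ 1.04439942,  0.4352383 ,  0.02497164,  1.57411487, -0.01158759,
        1.13402451, -0.07511335]), 'dq': array([-0.00146744,  0.00061008,  0.00051435,  0.00051783, -0.00065916,
       -0.0001664 ,  0.00127276]), 'joint_efforts': array([-1.28636479e-03, -6.67845798e+01,  9.84504707e-01, -3.14456534e+01,
       -6.05496881e-02,  4.29500733e-02,  1.50010801e-04]), 'position': array([ 0.25671497, -0.56920673,  0.19632863]), 'ee_rot': array([-3.06982359e+00, -6.60281403e-01,  7.83133830e-04]), 'force': array([ 0.68954186, -0.71341834,  0.22418679]), 'ft_torque': array([-0.00144985,  0.00041234, -0.00624381]), 'width': 1.000064214073365}
scene {'fx': 419.1769116584878, 'fy': 419.1769116584878, 'cx': 249.860472696555, 'cy': 186.0316420632208, 'D': array([-0.12514389,  0.        ,  0.        ,  0.        ,  0.        ]), 'R': array([[ 0.48229992, -0.87566234,  0.02454075],
       [-0.42665565, -0.25927732, -0.86645267],
       [ 0.76508283,  0.40741961, -0.49865572]]), 't': array([-0.47024541,  0.22479195,  0.74194254])}
side {'fx': 461.4229033683356, 'fy': 461.4229033683356, 'cx': 254.5241097334568, 'cy': 191.66093044408382, 'D': array([0.0532016, 0.       , 0.       , 0.       , 0.       ]), 'R': array([[ 0.45264265,  0.89131716, -0.02585255],
       [ 0.35618126, -0.20730877, -0.91113006],
       [-0.81746531,  0.40320813, -0.41130726]]), 't': array([-0.00648735, -0.14970929,  1.56511939])}
wrist {'fx': 273.5443626336328, 'fy': 273.5443626336328, 'cx': 257.11327323721054, 'cy': 190.96961890203133, 'D': array([-0.03975056,  0.        ,  0.        ,  0.        ,  0.        ]), 'R': array([[ 0.41140421, -0.91145228, -0.00114802],
       [-0.86779469, -0.39208292,  0.30529227],
       [-0.27870945, -0.12460227, -0.95225801]]), 't': array([-0.62594033, -0.0380214 ,  0.39081558])}
```

View pics/scene0.png

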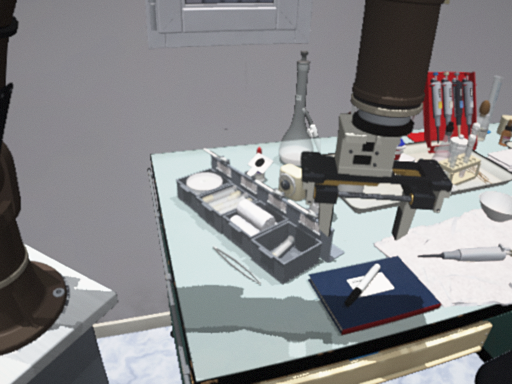

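View pics/side0.png

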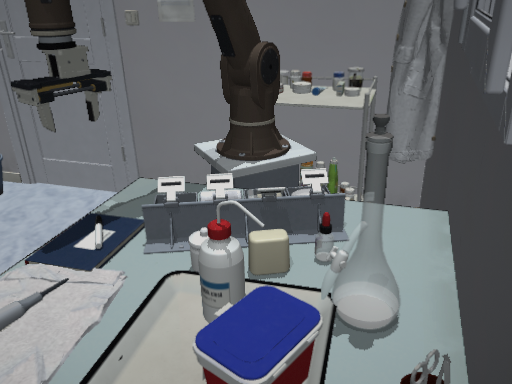

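```bash
python3 - <<'E'
from cell import *
from cell import look_for, monitor
for cam in ("scene","side"):
  for l in ["board","tag_a","tag_a_face","bin_tubes_back","bin_dishes_back","bin_gauze_back","bin_low_back","dropper","timer","cream_jar","tweezers"]:
    try: print(cam,l,[(r["location"].round(3) if hasattr(r["location"],"round") else [round(v,3) for v in r["location"]],round(r["score"],2)) for r in look_for(l,cam)])
    except Exception as e: print(cam,l,e)
print(monitor.observe()["clock"])
E
```

```text
scene board [([0.496, -0.346, 0.059], 0.55)]
scene tag_a [([0.567, -0.244, 0.115], 0.79), ([0.543, -0.133, 0.125], 0.49), ([0.565, -0.242, 0.116], 0.4)]
scene tag_a_face [([0.569, -0.245, 0.116], 0.75)]
scene bin_tubes_back [([0.455, -0.201, 0.049], 0.79)]
scene bin_dishes_back [([0.507, -0.108, 0.058], 0.64)]
scene bin_gauze_back [([0.418, -0.296, 0.051], 0.72)]
scene bin_low_back [([0.404, -0.398, 0.03], 0.8)]
scene dropper [([0.678, -0.195, 0.024], 0.46)]
scene timer [([0.639, -0.305, 0.049], 0.76)]
scene cream_jar []
scene tweezers [([0.336, -0.311, 0.001], 0.75), ([0.64, -0.305, 0.045], 0.25)]
side board [([0.531, -0.283, 0.044], 0.86), ([0.576, -0.243, 0.12], 0.26)]
side tag_a [([0.438, -0.416, 0.114], 0.88), ([0.481, -0.323, 0.119], 0.87), ([0.58, -0.242, 0.124], 0.68), ([0.562, -0.13, 0.114], 0.55)]
side tag_a_face [([0.578, -0.242, 0.12], 0.46)]
side bin_tubes_back [([0.444, -0.22, 0.058], 0.51)]
side bin_dishes_back [([0.482, -0.112, 0.052], 0.53)]
side bin_gauze_back [([0.45, -0.301, 0.074], 0.86)]
side bin_low_back [([0.359, -0.368, 0.049], 0.64)]
side dropper [([0.694, -0.193, 0.049], 0.96)]
side timer [([0.68, -0.306, 0.05], 0.74), ([0.568, -0.238, 0.112], 0.35)]
side cream_jar [([0.608, -0.424, 0.064], 0.94)]
side tweezers []
1.25
```

The scene picture shows, from left to right, bins of dishes (205,182), tubes (228,200), gauze (252,217) and low (287,245). In the side picture, tags at (171,187), (219,185) and (314,180) show the bar, so they are folded forward. The one at (271,193) is edge-on. I'll zoom in and measure the board.

```bash
cat > h.py <<'E'
import numpy as np, cv2
from cell import monitor, get_image, get_calibration, look_for, masks_of
def cloud(name):
    im,d=get_image(name); c=get_calibration(name)
    K=np.array([[c["fx"],0,c["cx"]],[0,c["fy"],c["cy"]],[0,0,1]])
    v,u=np.mgrid[0:384,0:512]
    p=cv2.undistortPoints(np.stack([u,v],-1).reshape(-1,1,2).astype(np.float64),K,c["D"]).reshape(384,512,2)
    P=np.dstack([p[...,0]*d,p[...,1]*d,d])
    return im,d,(P-c["t"])@c["R"]
def proj(X,name):
    c=get_calibration(name); K=np.array([[c["fx"],0,c["cx"]],[0,c["fy"],c["cy"]],[0,0,1]])
    return cv2.projectPoints(np.asarray(X,float),cv2.Rodrigues(c["R"])[0],c["t"],K,c["D"])[0].reshape(-1,2)
E
python3 - <<'E'
from h import *
im,d,W=cloud("scene")
cv2.imwrite("pics/scz.png",cv2.resize(im[130:290,160:360,::-1],None,fx=4,fy=4,interpolation=cv2.INTER_CUBIC)[:600])
im,d,W=cloud("side"); np.savez("side.npz",im=im,d=d,W=W)
cv2.imwrite("pics/siz.png",cv2.resize(im[150:290,130:360,::-1],None,fx=3.4,fy=3.4,interpolation=cv2.INTER_CUBIC))
m=masks_of("board","side")[0]["region"]
P=W[m&(d>0)]
up=P[(P[:,2]>0.02)&(P[:,2]<0.075)]
for _ in range(6):
    c=up[:,:2].mean(0);_,_,V=np.linalg.svd(up[:,:2]-c);r=(up[:,:2]-c)@V[1];k=abs(r)<max(.003,np.median(abs(r))*2.5);up=up[k]
t=V[0]*np.sign(V[0][1]); s=(up[:,:2]-c)@t
print(len(up),c,t,s.min(),s.max(),np.percentile(s,[0.5,99.5]),r.std())
n=np.array([t[1],-t[0]]); 
b=(P[:,:2]-c); print("foot ext",[np.percentile((b@n)[P[:,2]<.012],[1,99])],np.percentile((b@t)[(P[:,2]<.012)],[.5,99.5]))
for r in sum([masks_of("tag_a","side")],[]):
    Q=W[r["region"]&(d>0)]; q=Q[:,:2]-c
    print(round(r["score"],2),"along",np.percentile(q@t,[2,50,98]).round(3),"across",np.percentile(q@n,[2,50,98]).round(3),"z",np.percentile(Q[:,2],[2,50,98]).round(3))
print(monitor.observe()["clock"])
E
```

```text
3520 [ 0.52435146 -0.28261837] [0.37856874 0.92557318] -0.21439242429001013 0.21943864044690833 [-0.21199423  0.21633061] 0.0012988902036134569
foot ext [array([-0.00281454,  0.05306786])] [-0.21322556  0.21756341]
0.96 along [-0.181 -0.153 -0.126] across [-0.125 -0.028  0.002] z [0.053 0.116 0.13 ]
0.69 along [-0.076 -0.049 -0.023] across [-0.048 -0.029  0.   ] z [0.096 0.117 0.13 ]
0.65 along [0.13  0.158 0.186] across [-0.047 -0.028  0.001] z [0.095 0.116 0.131]
0.49 along [0.026 0.054 0.081] across [-0.02   0.037  0.049] z [0.086 0.121 0.131]
1.45
```

View pics/scz.png

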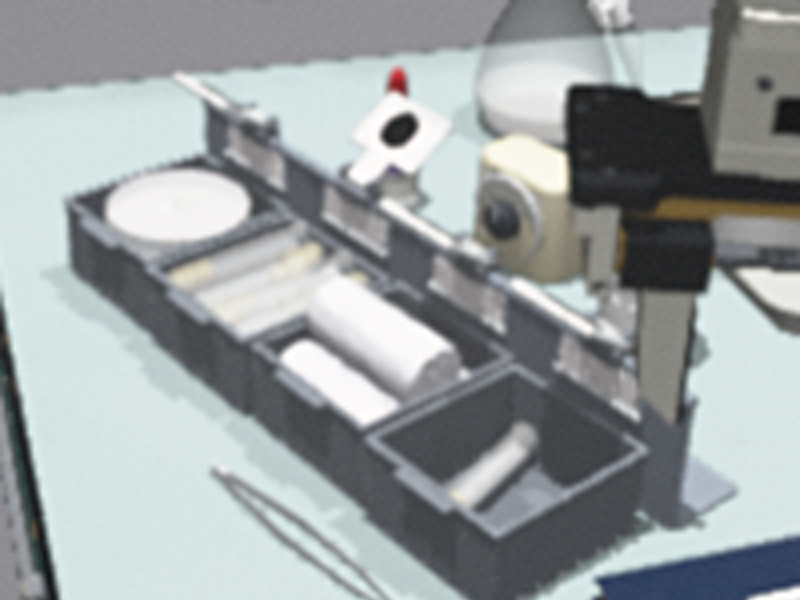

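View pics/siz.png

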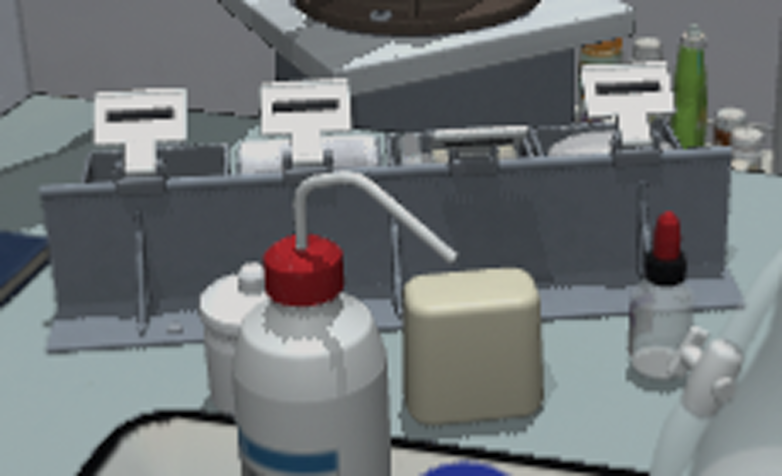

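The tags read as follows:

| Bin | Bay (along) | Tag now | Status |
|---|---|---|---|
| low | -156 mm | forward | correct |
| gauze | -52 mm | forward | wrong |
| tubes | +52 mm | back | correct |
| dishes | +156 mm | forward | wrong |

The measured spacing is 103–104 mm and the edge height about 130 mm, which matches the description. I'll close the fingers and align tool x with the board normal.

```bash
cat >> h.py <<'E'
t=np.array([.3786,.9256]); n=np.array([.9256,-.3786]); M=np.array([.5253,-.2803])
def st():
    s=monitor.observe(); R=cv2.Rodrigues(s["ee_rot"])[0]; q=s["position"][:2]-M
    print("t",round(s["clock"],2),"along",(q@t).round(4),"across",(q@n).round(4),"z",s["position"][2].round(4),"w",round(s["width"],2),"F",s["force"].round(2))
    print("yaw err deg (turn about tool z)",np.degrees(np.arctan2(R[0,0]*n[1]-R[1,0]*n[0],R[:2,0]@n)).round(2)*-1, "q",s["joints"].round(2))
    return s,R
def to(a,x,z):
    s,R=st(); T=np.r_[M+a*t+x*n,z]; print("cm tool",(R.T@(T-s["position"])*100).round(2))
E
python3 -m crank '[[[0,0,0],8.5,255],[[0,0,0],8.5,255],[[0,0,0],8.5,255],[[0,0,0],8.5,255],[[0,0,0],8.5,255]]'
python3 -m crank '[[[0,0,0],4.2,255],[[0,0,0],0,255],[[0,0,0],0,255]]'
python3 -c "from h import *
to(-.052,-.095,.19)"
```

```text
clock: 1.95
position: [0.257, -0.5697, 0.1972]
ee_rot: [3.1, -0.507, 0.0]
force: [0.2, -0.0, -0.3]
width: 0.614
clock: 2.25
position: [0.2571, -0.5697, 0.1971]
ee_rot: [3.082, -0.607, -0.0]
force: [0.2, -0.5, -0.1]
width: 0.355
t 2.25 along -0.3694 across -0.1387 z 0.1971 w 0.36 F [ 0.16 -0.49 -0.07]
yaw err deg (turn about tool z) -0.02 q [ 0.92  0.44  0.21  1.58 -0.1   1.13 -0.81]
cm tool [  4.35 -31.74   0.71]
```

```bash

python3 -m crank '[[[0.5,-4,0],0,255],[[0.5,-4,0],0,255],[[0.5,-4,0],0,255],[[0.5,-4,0],0,255],[[0.5,-4,0],0,255]]'
python3 -m crank '[[[0.5,-4,0],0,255],[[0.5,-4,0.3],0,255],[[0.5,-2.5,0.4],0,255],[[0.35,-1,0],0,255],[[0,0,0],0,255]]'
python3 - <<'E'
from h import *
to(-.052,-.09,.117)
im,d,W=cloud("side"); cv2.imwrite("pics/s1.png",im[:,:,::-1])
im,d,W=cloud("wrist"); cv2.imwrite("pics/w1.png",im[:,:,::-1])
E
```

```text
clock: 2.75
position: [0.357, -0.393, 0.1973]
ee_rot: [3.082, -0.607, 0.001]
force: [1.2, -0.6, -0.7]
width: 0.009
clock: 3.25
position: [0.4182, -0.2944, 0.1903]
ee_rot: [-3.083, 0.605, -0.0]
force: [-0.0, -0.6, 0.1]
width: 0.005
t 3.25 along -0.0536 across -0.0938 z 0.1903 w 0.0 F [-0.03 -0.65  0.13]
yaw err deg (turn about tool z) 0.03 q [ 0.44  0.26  0.08  1.86 -0.02  1.03 -1.42]
cm tool [ 0.37 -0.16  7.33]
```

View pics/s1.png

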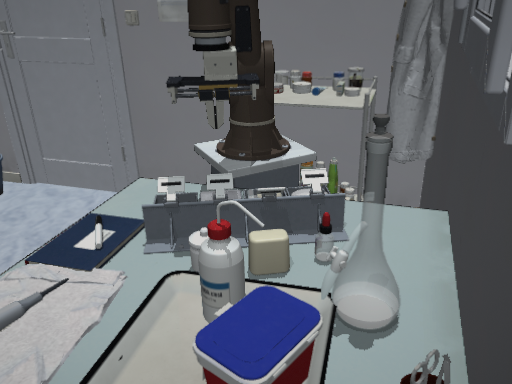

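View pics/w1.png

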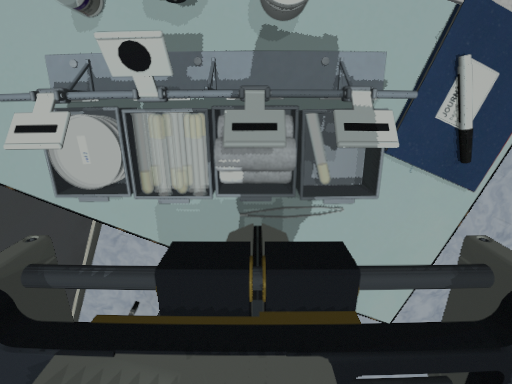

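The wrist view confirms the tag states: bars at (40,128), (254,126) and (366,128), disc at (137,55). The shut fingers line up with the gauze tag. Next I'll lower in front of it.

```bash

python3 -m crank '[[[0,0,2],0,255],[[0,0,2],0,255],[[0,0,2],0,255],[[0,0,1.2],0,255],[[0,0,0],0,255]]'
python3 -m crank '[[[0.8,0,0],0,255],[[0.8,0,0],0,255],[[0.8,0,0],0,255],[[0.8,0,0],0,255],[[0.8,0,0],0,255]]'
python3 -m crank '[[[0.8,0,0],0,255],[[0.8,0,0],0,255],[[0.6,0,0],0,255],[[0.6,0,0],0,255],[[0,0,0],0,255]]'
python3 - <<'E'
from h import *
st()
im,d,W=cloud("side"); cv2.imwrite("pics/s2.png",im[100:300,100:400,::-1].repeat(2,0).repeat(2,1))
E
```

```text
clock: 3.85
position: [0.4157, -0.2958, 0.1169]
ee_rot: [-3.081, 0.613, 0.004]
force: [0.1, 0.4, -0.8]
width: 0.006
clock: 4.35
position: [0.4554, -0.3107, 0.1184]
ee_rot: [3.082, -0.61, 0.001]
force: [1.0, -0.1, 0.0]
width: 0.008
clock: 4.85
position: [0.481, -0.3213, 0.1181]
ee_rot: [3.082, -0.611, 0.001]
force: [-0.4, -0.2, -0.7]
width: 0.008
t 4.85 along -0.0547 across -0.0255 z 0.1181 w 0.01 F [-0.44 -0.19 -0.65]
yaw err deg (turn about tool z) -0.17 q [ 0.44  0.44  0.08  1.79 -0.04  0.92 -1.43]
```

View pics/s2.png

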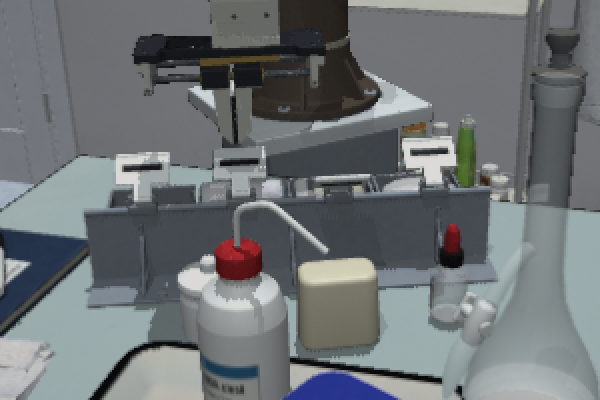

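The finger is behind the flap's front edge at (238,145) and the tag has started to rise. I'll continue.

```bash

python3 -m crank '[[[0.6,0,0],0,255],[[0.6,0,0],0,255],[[0.6,0,0],0,255],[[0.6,0,0],0,255],[[0.6,0,0],0,255]]'
python3 - <<'E'
from h import *
st()
im,d,W=cloud("side"); cv2.imwrite("pics/s3.png",im[100:300,100:400,::-1].repeat(2,0).repeat(2,1))
E
```

```text
clock: 5.4
position: [0.5085, -0.3327, 0.1181]
ee_rot: [3.082, -0.611, -0.0]
force: [-0.8, 0.3, -0.5]
width: 0.005
t 5.4 along -0.0549 across 0.0043 z 0.1181 w 0.0 F [-0.76  0.32 -0.5 ]
yaw err deg (turn about tool z) -0.17 q [ 0.43  0.48  0.08  1.72 -0.05  0.95 -1.43]
```

View pics/s3.png

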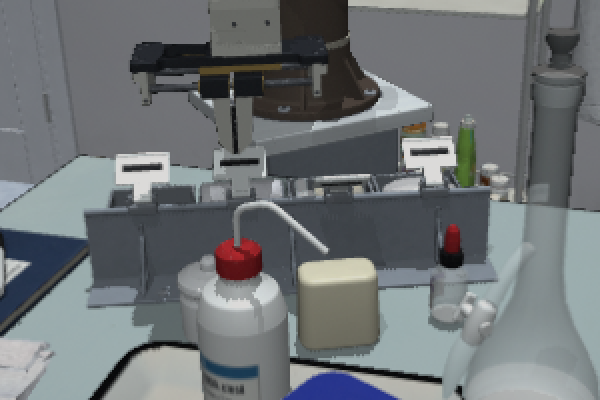

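```bash

python3 - <<'E'
from h import *
s=monitor.observe()
print(proj([s["position"]],"side"), proj([s["position"]],"scene"))
im,d,W=cloud("side"); cv2.imwrite("pics/s4.png",cv2.resize(im[140:230,140:290,::-1],None,fx=5,fy=5))
im2,d2,W2=cloud("scene"); cv2.imwrite("pics/c4.png",cv2.resize(im2[100:240,180:360,::-1],None,fx=4,fy=4))
for v in range(168,200,3):
    X=W[v,219]; q=X[:2]-M; print(v,im[v,219],(q@t).round(3),(q@n).round(3),X[2].round(3))
E
```

```text
[[218.31001374 188.38001991]] [[281.11922232 182.2089    ]]
168 [103 105 101] -0.051 0.016 0.168
171 [103 104 100] -0.051 0.016 0.161
174 [81 82 79] -0.051 0.016 0.155
177 [119 122 122] -0.052 -0.039 0.125
180 [33 35 36] -0.053 -0.032 0.122
183 [122 127 128] -0.053 -0.028 0.116
186 [131 136 137] -0.053 -0.021 0.112
189 [131 136 137] -0.054 -0.015 0.108
192 [131 137 137] -0.054 -0.012 0.102
195 [116 121 122] -0.054 -0.004 0.099
198 [94 97 98] -0.055 -0.003 0.092
```

View pics/s4.png

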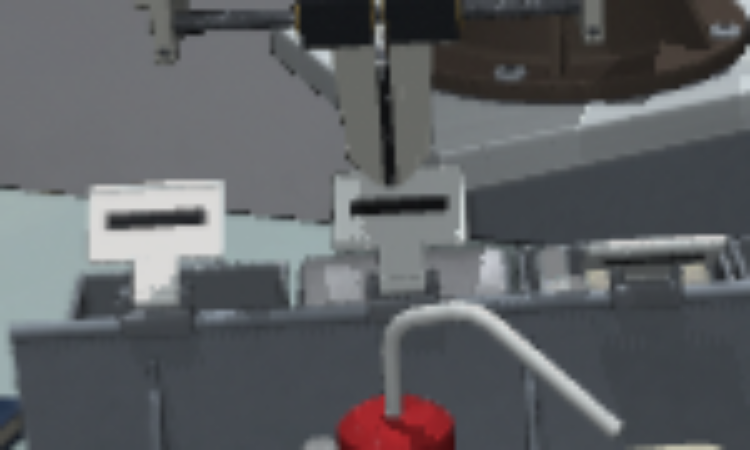

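View pics/c4.png

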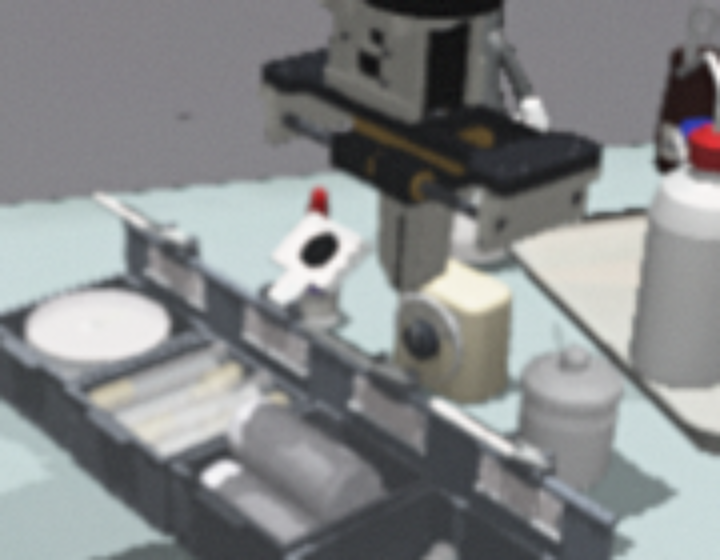

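The tag has not moved. In both pictures the finger tip shows about 12 px above the projected TCP, so it passed over the flap. I'll measure the real tip height.

```bash

python3 - <<'E'
from h import *
s=monitor.observe()
for nm in ("side","scene"):
    im,d,W=cloud(nm)
    q=W[...,:2]-s["position"][:2]
    m=(d>0)&(np.hypot(q[...,0],q[...,1])<.022)&(W[...,2]>.138)
    v,u=np.nonzero(m)
    for z in np.arange(.140,.20,.005):
        k=m&(W[...,2]>=z)&(W[...,2]<z+.005)
        if k.sum(): print(nm,z.round(3),k.sum(),"al",((q[k]@t).min()).round(4),((q[k]@t).max()).round(4),"ac",((q[k]@n).min()).round(4),((q[k]@n).max()).round(4))
st()
E
```

```text
side 0.145 6 al -0.0049 0.0052 ac 0.0072 0.0098
side 0.15 19 al -0.0087 0.0117 ac 0.0072 0.0122
side 0.155 29 al -0.0145 0.014 ac 0.0064 0.0123
side 0.16 39 al -0.0164 0.0162 ac 0.0061 0.0118
side 0.165 40 al -0.0162 0.0165 ac -0.0062 0.0131
side 0.17 39 al -0.0158 0.0168 ac 0.0067 0.0131
side 0.175 38 al -0.0174 0.017 ac 0.0064 0.013
side 0.18 44 al -0.0171 0.0174 ac 0.0074 0.0129
side 0.185 39 al -0.0185 0.0176 ac 0.0053 0.0121
side 0.19 59 al -0.0184 0.0178 ac -0.0121 0.0127
side 0.195 33 al -0.0181 0.0181 ac 0.007 0.0124
scene 0.145 9 al -0.0088 0.0045 ac -0.0125 0.005
scene 0.15 20 al -0.0146 0.0101 ac -0.0127 0.0066
scene 0.155 29 al -0.0179 0.0135 ac -0.0141 0.0077
scene 0.16 33 al -0.019 0.0145 ac -0.0131 0.0101
scene 0.165 36 al -0.021 0.0135 ac -0.0132 0.0098
scene 0.17 36 al -0.0201 0.0151 ac -0.0134 0.008
scene 0.175 35 al -0.0209 0.0162 ac -0.0127 0.0077
scene 0.18 39 al -0.0208 0.0155 ac -0.0137 0.0098
scene 0.185 33 al -0.0212 0.0155 ac -0.0141 0.0092
scene 0.19 37 al -0.0205 0.0162 ac -0.0137 0.0078
scene 0.195 29 al -0.0218 0.0165 ac -0.0123 0.0037
t 5.65 along -0.055 across 0.0035 z 0.118 w 0.0 F [ 0.12  0.24 -0.49]
yaw err deg (turn about tool z) -0.18 q [ 0.44  0.48  0.08  1.72 -0.05  0.95 -1.43]
```

```bash

python3 - <<'E'
from h import *
s=monitor.observe()
im,d,W=cloud("side")
q=W[...,:2]-s["position"][:2]; al=q@t; ac=q@n
m=(d>0)&(abs(al)<.11)&(abs(ac)<.06)&(W[...,2]>.145)
for lo in np.arange(-.11,.11,.01):
    k=m&(al>=lo)&(al<lo+.01)
    if k.any(): print(lo.round(2),k.sum(),"zmin",W[k][:,2].min().round(3),"ac",ac[k].min().round(3),ac[k].max().round(3))
# colour column through the finger
for v in range(138,178,2): print(v,im[v,214],W[v,214,2].round(3),ac[v,214].round(3))
E
```

```text
-0.1 32 zmin 0.239 ac -0.031 0.037
-0.09 144 zmin 0.213 ac -0.038 0.038
-0.08 150 zmin 0.214 ac -0.036 0.038
-0.07 113 zmin 0.224 ac -0.033 0.038
-0.06 106 zmin 0.224 ac -0.029 0.031
-0.05 159 zmin 0.224 ac -0.028 0.032
-0.04 541 zmin 0.223 ac -0.03 0.035
-0.03 682 zmin 0.21 ac -0.026 0.041
-0.02 875 zmin 0.156 ac -0.018 0.044
-0.01 955 zmin 0.148 ac -0.009 0.046
-0.0 936 zmin 0.148 ac -0.005 0.046
0.01 917 zmin 0.158 ac 0.006 0.044
0.02 808 zmin 0.209 ac 0.007 0.04
0.03 719 zmin 0.219 ac -0.035 0.043
0.04 350 zmin 0.223 ac -0.036 0.037
0.05 91 zmin 0.225 ac -0.028 0.033
0.06 104 zmin 0.224 ac -0.031 0.036
0.07 135 zmin 0.216 ac -0.033 0.038
0.08 139 zmin 0.215 ac -0.036 0.038
0.09 40 zmin 0.238 ac -0.036 0.038
138 [36 33 26] 0.226 -0.005
140 [61 55 40] 0.233 0.03
142 [76 68 49] 0.23 0.032
144 [56 51 37] 0.226 0.034
146 [49 48 44] 0.222 0.035
148 [56 59 58] 0.217 0.032
150 [103 104 100] 0.206 0.009
152 [103 104 101] 0.202 0.01
154 [103 104 101] 0.507 0.889
156 [103 105 101] 0.193 0.01
158 [103 105 101] 0.188 0.007
160 [104 105 101] 0.184 0.009
162 [103 105 102] 0.18 0.009
164 [103 105 101] 0.176 0.01
166 [104 106 101] 0.172 0.009
168 [103 106 102] 0.167 0.008
170 [103 105 101] 0.163 0.011
172 [103 105 101] 0.159 0.011
174 [103 105 101] 0.155 0.011
176 [128 132 133] 0.127 -0.046
```

Both cameras put the tip at about 0.147 m and the body bottom at 0.21 m. The gripper is therefore about 29 mm higher than the state says. That fits the tag staying still with no contact force, so I'll go by the cameras. I'll back off and lower by 3 cm more, then verify.

```bash

python3 -m crank '[[[-2,0.1,0],0,255],[[-2.2,0.1,0],0,255],[[-2.2,0,0],0,255],[[-2.2,0,0],0,255],[[-1.4,0,0],0,255]]'
python3 -m crank '[[[0,0,1],0,255],[[0,0,1],0,255],[[0,0,1],0,255],[[0,0,0],0,255]]'
cat >> h.py <<'E'
def tip():
    s,R=st()
    for nm in ("side","scene"):
        im,d,W=cloud(nm); q=W[...,:2]-s["position"][:2]; 
        m=(d>0)&(np.hypot(q[...,0],q[...,1])<.024)&(W[...,2]>s["position"][2]+.01)&(W[...,2]<.2)
        m&=np.ptp(im.astype(int),axis=2)<12
        P=W[m]
        if len(P): print(nm,len(P),"tip z",np.sort(P[:,2])[:4].round(3),"al",np.percentile((P[:,:2]-M)@t,[2,98]).round(3),"ac",np.percentile((P[:,:2]-M)@n,[2,98]).round(3))
        cv2.imwrite(f"pics/tip_{nm}_{s['clock']:.2f}.png",cv2.resize(im[110:250,120:340,::-1],None,fx=3.5,fy=3.5)); print(f"pics/tip_{nm}_{s['clock']:.2f}.png")
E
python3 -c "from h import *
tip()"
```

```text
clock: 6.2
position: [0.4129, -0.2956, 0.1182]
ee_rot: [-3.081, 0.612, 0.001]
force: [0.2, -0.3, -0.5]
width: 0.005
clock: 6.6
position: [0.4143, -0.2957, 0.0862]
ee_rot: [-3.081, 0.61, 0.004]
force: [-0.8, 0.2, 0.3]
width: 0.005
t 6.6 along -0.0563 across -0.0969 z 0.0862 w 0.01 F [-0.83  0.15  0.28]
yaw err deg (turn about tool z) -0.16 q [ 0.46  0.38  0.07  1.99 -0.04  0.78 -1.41]
side 371 tip z [0.116 0.117 0.118 0.118] al [-0.074 -0.039] ac [-0.094 -0.084]
pics/tip_side_6.60.png
scene 337 tip z [0.115 0.115 0.116 0.117] al [-0.078 -0.04 ] ac [-0.109 -0.088]
pics/tip_scene_6.60.png
```

The tip is now really at about 0.116 m, below the flap's edge at 0.129 m and above the gauze at 0.080 m. Pushing.

```bash

python3 -m crank '[[[0.8,0,0],0,255],[[0.8,0,0],0,255],[[0.8,0,0],0,255],[[0.8,0,0],0,255],[[0.6,0,0],0,255]]'
python3 -m crank '[[[0.5,0,0],0,255],[[0.5,0,0],0,255],[[0.5,0,0],0,255],[[0.5,0,0],0,255]]'
python3 -c "from h import *
tip()"
```

```text
clock: 7.2
position: [0.4509, -0.311, 0.0882]
ee_rot: [3.082, -0.61, 0.001]
force: [-0.6, 0.7, 0.7]
width: 0.009
clock: 7.6
position: [0.4687, -0.3185, 0.0881]
ee_rot: [3.082, -0.611, -0.0]
force: [-0.7, 0.3, -0.8]
width: 0.007
t 7.6 along -0.0568 across -0.038 z 0.0881 w 0.01 F [-0.69  0.34 -0.75]
yaw err deg (turn about tool z) -0.18 q [ 0.45  0.45  0.08  1.85 -0.04  0.84 -1.42]
side 394 tip z [0.12  0.122 0.124 0.124] al [-0.075 -0.038] ac [-0.04  -0.015]
pics/tip_side_7.60.png
scene 353 tip z [0.115 0.116 0.116 0.117] al [-0.078 -0.04 ] ac [-0.05  -0.024]
pics/tip_scene_7.60.png
```

View pics/tip_side_7.60.png

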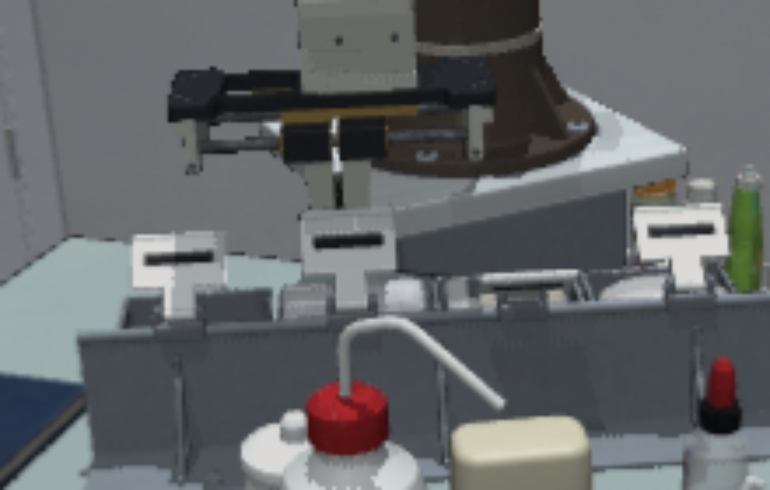

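View pics/tip_scene_7.60.png

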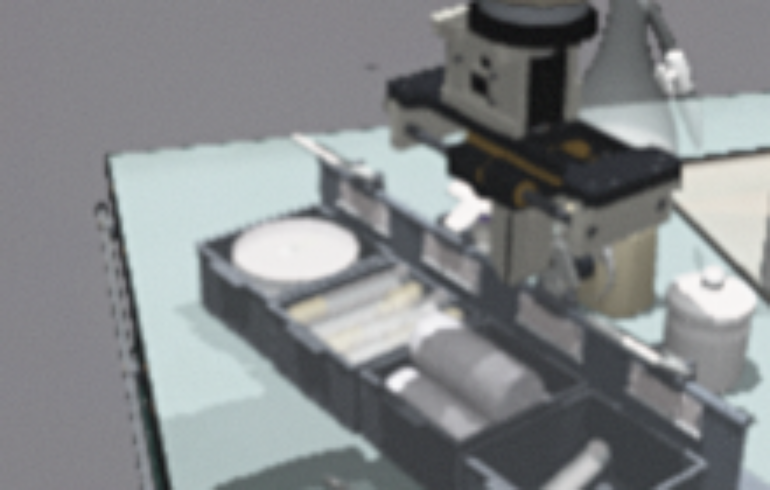

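The gauze tag is now rising on the finger (side crop, 348,240). I'll continue gently past upright.

```bash

python3 -m crank '[[[0.5,0,0],0,255],[[0.5,0,0],0,255],[[0.5,0,0],0,255],[[0.5,0,0],0,255],[[0.5,0,0],0,255]]'
python3 -m crank '[[[0.5,0,0],0,255],[[0.5,0,0],0,255],[[0.4,0,0],0,255],[[0.3,0,0],0,255],[[0,0,0],0,255]]'
python3 -c "from h import *
tip()"
```

```text
clock: 8.2
position: [0.4919, -0.3281, 0.0881]
ee_rot: [3.082, -0.611, 0.0]
force: [0.1, -0.5, -0.2]
width: 0.009
clock: 8.7
position: [0.5076, -0.3345, 0.0881]
ee_rot: [3.082, -0.611, 0.0]
force: [-0.2, 0.3, -0.8]
width: 0.006
t 8.7 along -0.0569 across 0.0041 z 0.0881 w 0.01 F [-0.18  0.31 -0.84]
yaw err deg (turn about tool z) -0.17 q [ 0.44  0.51  0.08  1.75 -0.05  0.89 -1.42]
side 473 tip z [0.098 0.098 0.098 0.099] al [-0.074 -0.039] ac [0.003 0.018]
pics/tip_side_8.70.png
scene 416 tip z [0.098 0.098 0.099 0.099] al [-0.078 -0.043] ac [-0.009  0.023]
pics/tip_scene_8.70.png
```

View pics/tip_side_8.70.png

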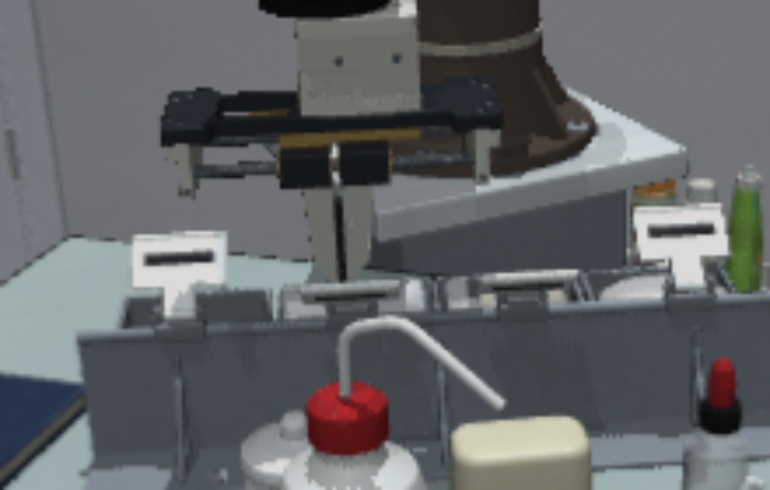

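View pics/tip_scene_8.70.png

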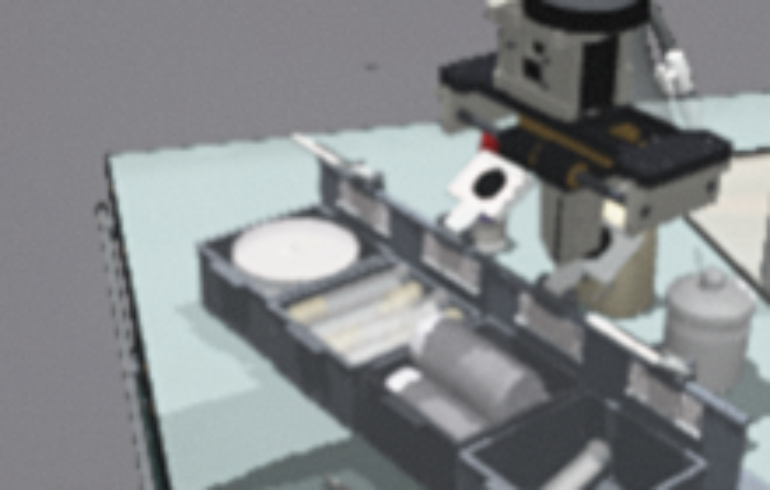

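The gauze tag now leans back with its disc showing (scene crop, 600,245). I'll retreat straight back, then move along to the dishes bay.

```bash

python3 -m crank '[[[-1,0,0],0,255],[[-2,0,0],0,255],[[-2.2,0,0],0,255],[[-2.5,0,0],0,255],[[-2.4,0,0],0,255]]'
python3 -m crank '[[[0,-2,0],0,255],[[0,-4,0],0,255],[[0,-4,0],0,255],[[0,-4,0],0,255],[[0,-4,0],0,255]]'
python3 -m crank '[[[0,-2.5,0],0,255],[[0,-1,0],0,255],[[0,0,0],0,255]]'
python3 -c "from h import *
to(.154,-.09,.088);tip()"
```

```text
clock: 9.3
position: [0.4119, -0.2951, 0.0881]
ee_rot: [-3.081, 0.611, 0.001]
force: [0.5, -0.2, 0.5]
width: 0.007
clock: 9.8
position: [0.4819, -0.128, 0.0884]
ee_rot: [3.081, -0.612, 0.0]
force: [0.5, -0.2, 1.1]
width: 0.002
clock: 10.1
position: [0.4956, -0.0961, 0.0882]
ee_rot: [-3.082, 0.607, 0.0]
force: [0.1, -0.2, -1.3]
width: 0.005
t 10.1 along 0.1592 across -0.0972 z 0.0882 w 0.01 F [ 0.09 -0.19 -1.27]
yaw err deg (turn about tool z) -0.05 q [ 0.07  0.37  0.02  1.99 -0.01  0.78 -1.86]
cm tool [0.72 0.52 0.02]
t 10.1 along 0.1592 across -0.0972 z 0.0882 w 0.01 F [ 0.09 -0.19 -1.27]
yaw err deg (turn about tool z) -0.05 q [ 0.07  0.37  0.02  1.99 -0.01  0.78 -1.86]
side 401 tip z [0.12  0.12  0.12  0.121] al [0.14  0.177] ac [-0.106 -0.083]
pics/tip_side_10.10.png
scene 209 tip z [0.117 0.117 0.12  0.12 ] al [0.136 0.172] ac [-0.108 -0.089]
pics/tip_scene_10.10.png
```

```bash

python3 -m crank '[[[0.8,0.1,0.2],0,255],[[0.8,0.1,0],0,255],[[0.8,0.1,0],0,255],[[0.8,0,0],0,255],[[0.6,0,0],0,255]]'
python3 -m crank '[[[0.5,0,0],0,255],[[0.5,0,0],0,255],[[0.5,0,0],0,255],[[0.5,0,0],0,255]]'
python3 -c "from h import *
tip()"
```

```text
clock: 10.7
position: [0.5306, -0.1151, 0.0861]
ee_rot: [3.081, -0.612, 0.0]
force: [-0.3, 0.7, 0.1]
width: 0.004
clock: 11.1
position: [0.5487, -0.1221, 0.0861]
ee_rot: [3.082, -0.611, 0.0]
force: [-0.3, 0.4, -0.5]
width: 0.005
t 11.1 along 0.1553 across -0.0383 z 0.0861 w 0.01 F [-0.28  0.43 -0.53]
yaw err deg (turn about tool z) -0.17 q [ 0.1   0.45  0.03  1.86 -0.02  0.83 -1.82]
side 390 tip z [0.12  0.121 0.124 0.125] al [0.136 0.173] ac [-0.043 -0.016]
pics/tip_side_11.10.png
scene 244 tip z [0.115 0.115 0.117 0.118] al [0.134 0.169] ac [-0.05 -0.02]
pics/tip_scene_11.10.png
```

```bash
ls -t pics | head -2; cp pics/$(ls -t pics|grep tip_side|head -1) pics/d_side.png
```

```text
tip_scene_11.10.png
tip_side_11.10.png
```

View pics/d_side.png

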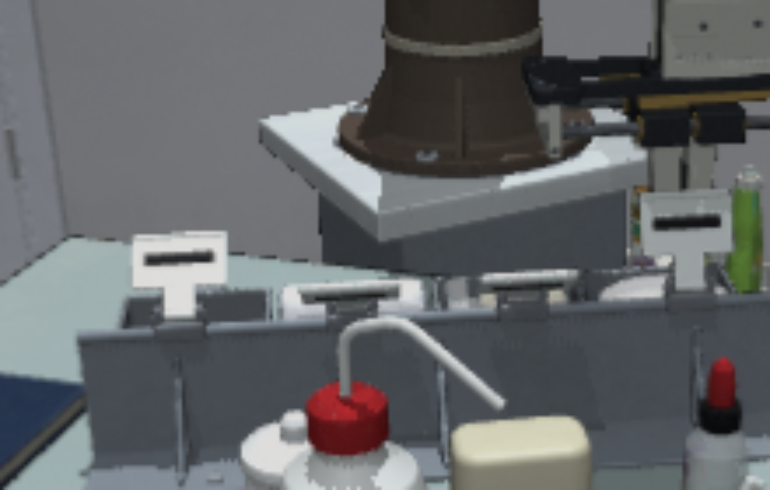

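The dishes tag is rising at (688,220), and the gauze tag stays back at (350,295). I'll continue the push, then retreat and rise.

```bash

python3 -m crank '[[[0.5,0,0],0,255],[[0.5,0,0],0,255],[[0.5,0,0],0,255],[[0.5,0,0],0,255],[[0.5,0,0],0,255]]'
python3 -m crank '[[[0.5,0,0],0,255],[[0.5,0,0],0,255],[[0.4,0,0],0,255],[[0.3,0,0],0,255],[[0,0,0],0,255]]'
python3 -c "from h import *
tip()"
cp pics/$(ls -t pics|grep tip_side|head -1) pics/e_side.png
```

```text
clock: 11.7
position: [0.5719, -0.1317, 0.0861]
ee_rot: [3.082, -0.611, 0.0]
force: [0.6, -0.4, 0.4]
width: 0.005
clock: 12.2
position: [0.5875, -0.1382, 0.0861]
ee_rot: [3.081, -0.611, 0.0]
force: [-0.1, 0.1, -1.3]
width: 0.003
t 12.2 along 0.1551 across 0.0038 z 0.0861 w 0.0 F [-0.12  0.05 -1.29]
yaw err deg (turn about tool z) -0.18 q [ 0.12  0.51  0.03  1.76 -0.02  0.88 -1.8 ]
side 501 tip z [0.096 0.096 0.097 0.097] al [0.136 0.173] ac [-0.001  0.018]
pics/tip_side_12.20.png
scene 323 tip z [0.097 0.097 0.097 0.097] al [0.133 0.171] ac [-0.009  0.022]
pics/tip_scene_12.20.png
```

View pics/e_side.png

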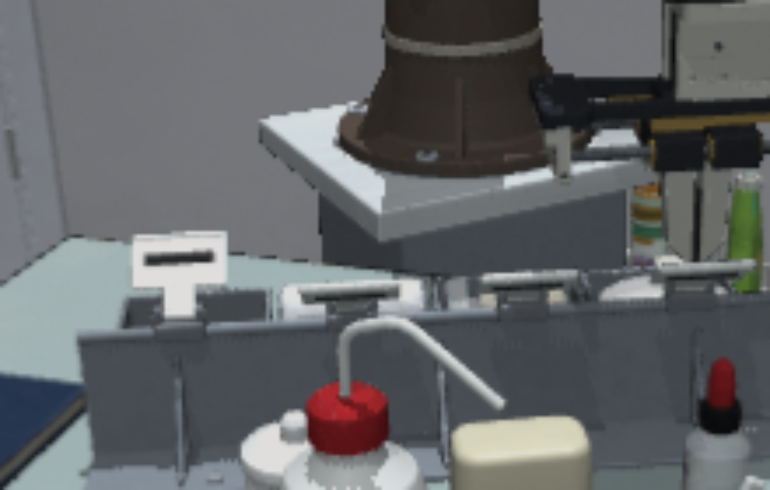

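The dishes tag has gone over (705,270). I'll retreat, raise and check.

```bash

python3 -m crank '[[[-1,0,0],0,255],[[-2,0,0],0,255],[[-2.2,0,0],0,255],[[-2.5,0,0],0,255],[[-2.4,0,0],0,255]]'
python3 -m crank '[[[0,0,-2],0,255],[[0,0,-3],0,255],[[0,0,-3],0,255],[[0,0,-2],0,255],[[0,0,0],0,255]]'
python3 - <<'E'
from h import *
st()
for nm in("side","scene","wrist"):
    im,d,W=cloud(nm); cv2.imwrite(f"pics/f_{nm}.png",im[:,:,::-1])
    if nm!="wrist":
      for r in masks_of("tag_a",nm):
        Q=W[r["region"]&(d>0)]; q=Q[:,:2]-M
        print(nm,round(r["score"],2),"along",np.median(q@t).round(3),"across",np.percentile(q@n,[5,50,95]).round(3),"z",np.percentile(Q[:,2],[5,95]).round(3))
for l in ["bin_tubes_back","bin_dishes_back","bin_gauze_back","bin_low_back","dropper","timer","cream_jar","tweezers"]:
    for c in ("scene","side"):
        r=look_for(l,c); print(l,c,np.round(r[0]["location"],3) if r else None)
st()
E
```

```text
clock: 12.8
position: [0.4919, -0.0988, 0.0861]
ee_rot: [-3.082, 0.611, 0.001]
force: [0.7, -0.2, 0.3]
width: 0.006
clock: 13.3
position: [0.4948, -0.0994, 0.1889]
ee_rot: [-3.081, 0.61, -0.008]
force: [0.3, -0.1, -1.0]
width: 0.003
t 13.3 along 0.1559 across -0.0968 z 0.1889 w 0.0 F [ 0.26 -0.05 -0.98]
yaw err deg (turn about tool z) -0.17 q [ 0.07  0.24  0.03  1.88 -0.01  1.01 -1.86]
side 0.82 along -0.156 across [-0.163 -0.029 -0.002] z [0.037 0.129]
side 0.7 along 0.13 across [-0.122 -0.1   -0.078] z [0.044 0.056]
side 0.67 along 0.154 across [0.004 0.038 0.048] z [0.099 0.131]
side 0.67 along -0.052 across [0.003 0.037 0.047] z [0.097 0.131]
side 0.58 along 0.05 across [0.004 0.038 0.048] z [0.098 0.131]
scene 0.66 along 0.154 across [0.005 0.028 0.175] z [0.003 0.127]
scene 0.64 along 0.049 across [0.004 0.028 0.142] z [-0.002  0.127]
scene 0.57 along -0.165 across [-0.05  -0.046 -0.004] z [0.1  0.13]
bin_tubes_back scene [ 0.458 -0.199  0.052]
bin_tubes_back side [ 0.443 -0.219  0.055]
bin_dishes_back scene [ 0.503 -0.11   0.058]
bin_dishes_back side [ 0.481 -0.122  0.054]
bin_gauze_back scene [ 0.418 -0.301  0.052]
bin_gauze_back side [ 0.451 -0.297  0.07 ]
bin_low_back scene [ 0.403 -0.397  0.027]
bin_low_back side [ 0.358 -0.366  0.051]
dropper scene None
dropper side [ 0.693 -0.192  0.046]
timer scene [ 0.65  -0.324  0.039]
timer side [ 0.677 -0.307  0.05 ]
cream_jar scene [ 0.582 -0.412  0.057]
cream_jar side [ 0.608 -0.426  0.066]
tweezers scene [ 0.337 -0.313 -0.002]
tweezers side None
t 14.35 along 0.1554 across -0.0976 z 0.1862 w 0.01 F [ 0.14 -0.38 -0.61]
yaw err deg (turn about tool z) -0.17 q [ 0.07  0.25  0.03  1.88 -0.01  1.01 -1.86]
```

View pics/f_scene.png

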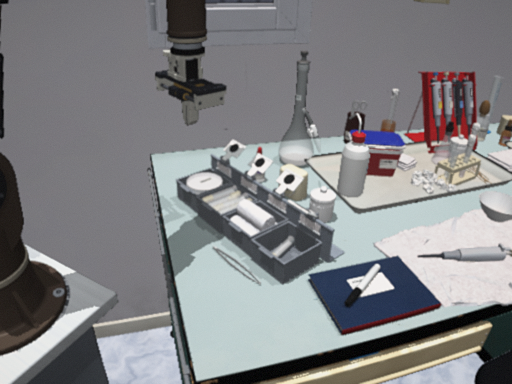

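View pics/f_wrist.png

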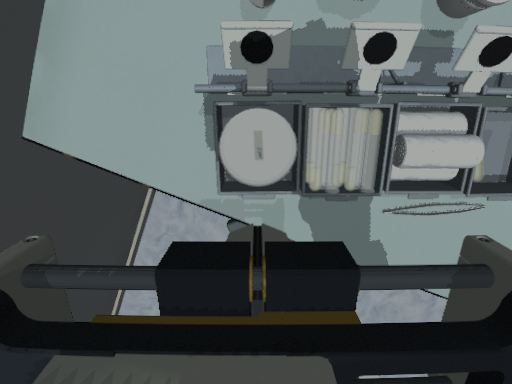

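The scene picture shows discs at (233,148), (260,164) and (292,180). The low tag is still folded forward at about (308,213). Bins and bystanders are in place and the robot touches nothing, so I'll hand it in.

```bash
python3 -c "from cell import workorder
print(workorder.sign_off())"
```

```text
the job is handed in; nothing more can be done
None
```

The tag board is up to date and the job is handed in, at about 14.4 s on the robot's clock. I pushed two wrong tags back with the shut fingertips: the ones above the gauze bin and the dishes bin. The tubes tag (already back) and the low-bin tag (already forward) needed nothing.

**Last checks:**
- **Tags:** the side camera puts the free edges of the dishes, tubes and gauze tags about 48 mm behind the hinge line. All three discs show in the scene and wrist pictures. The low tag is still folded forward.
- **Everything else:** the bins and bystanders were found within about 1 cm of where they stood at the start, mostly 5 mm or less. Three readings were weaker:
  - The scene camera placed the timer about 2 cm off, probably because the arm covered part of it in the first picture; the side camera had it unmoved.
  - The scene camera missed the dropper at the end, but the side camera had it in place.
  - The cream jar has only side-camera readings to compare, and the tweezers only scene-camera ones; neither moved more than 3 mm.
- **Contact:** force readings stayed at noise level, about 1 N, and the arm was clear of everything at hand-in.

**Disagreement:** the reported TCP height was about 29 mm lower than both cameras showed. Because of that, my first pass went over the gauze tag without touching it. I corrected the height from the camera depth and the second pass worked.

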